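# Lower the drinks lift by its ratchet crank

### The job

The iced drink stands on the raised platform of the little hand-cranked lift. Take the red knob at the end of the crank, pull it up so that the pawl comes clear of the teeth, and keep it up while you let the crank turn back slowly under the load, clockwise seen from above, over about three seconds or more, until it stops and the platform is fully down with the drink still upright on it. Then let the pawl drop and let go.

Things in the scene. Friction and masses are not known exactly. Their poses are not given: they have to be found in the camera images.
- lift: Fixed drinks lift. Origin: on the vertical crank axis, at worktop height, in the middle of a round grey housing (200 mm across, top at 50 mm, brass teeth 12 mm high on its rim). Platform (124 mm across) centred 175 mm along its -y; two-rod mast (221 mm high) at +83 mm x, -175 mm y. The crank starts along its -x (towards the robot), turns back 1.5 rad to a stop along its +y. Yaw within 0.35 rad.
- pawl_knob (a point): Centre of the red upright round knob (26 mm across, 37 mm high, spins freely) on the crank's end, on top of the pawl, a spring plunger. 80 mm from the crank axis, 123 mm above the worktop while down; 25 mm free height below the knob. Lifts straight up by up to 18 mm (3 to 4 N, spring return); once the pawl is clear the load pulls it 3 to 6 N in the lowering direction.
- pawl (a joint): How far the pawl is lifted, in m: 0 = down between the teeth, 0.018 = highest. Above 0.012 its tip clears all teeth. It falls back by its spring when let go, and the next tooth then stops the crank.
- platform (a joint): How far the platform has gone down, m: 0 = raised (top 105 mm above the worktop), 0.075 = fully down, crank at its stop. Geared to the crank: 0.05 m per rad that the crank turns back (clockwise from above); the weight of platform and drink drives it that way.
- drink: Clear plastic cup of pale iced drink with cream on top, 109 mm wide and 165 mm high, 0.26 to 0.5 kg, standing loose on the platform. Origin: centre of its underside, z up.
Not all that is in view belongs to the job. Several things have the shape of the drink; the one meant has the colours described above.

How it is judged:
By the outcome, as a careful person would: the job done as asked, in the order asked, and still so for the second after the job is handed in, with the robot touching nothing.
It also fails if it takes over 40 s, if anything falls off the work surface, if the arm or the gripper's body presses on something with over 40 N, if the wrist force passes 120 N, or if a joint passes its speed limit or range.

### The arm

A 6-joint arm with a two-finger parallel gripper is mounted at the origin on a cart in front of the work surface, level with it; the furniture and walls round the work are solid. World frame = base frame: x ahead of the robot, y to its left, z up, the work surface at z = 0. Lengths are in m, angles in rad, forces in N, time in s.
With the tool pointing down it reaches from about 0.375 to 0.975 m from the base axis. Payload 3.8 kg.
Tool frame: the origin (TCP) lies on the centre line of the jaws, within the pads' length; the fingertips stand 19 mm ahead of it and the grasp point (between the pads) is the TCP (env.nose_length is the distance from the TCP to the fingertips, in m); z points along the fingers, y is the line along which they close (so a half turn about z gives the same grasp; the last joint's range is limited). The gripper opens to 85 mm and grips with 20 to 120 N. Pads are 22 mm wide; open, the fingers measure 114 mm over their backs; the gripper's body (76 mm by 85 mm) begins 54 mm behind the grasp point. The pads swing forward as they close: fully open they stand 13 mm farther back than shut.
Start: joints at [-0.037, 0.264, 1.604, -0, 1.274, -0.037], TCP at [0.675, -0, 0.25] pointing down, gripper open.
Joint ranges: [-2.63, 2.63], [-0.94, 2.18], [0.31, 2.57], [-1.31, 4.45], [0, 2.66], [-2.55, 2.55]. Speed limits (rad/s): [2.57, 2.57, 3.14, 3.14, 3.14, 3.14].

### API

Orientations are given as a unit quaternion [x, y, z, w].
In Python, from workcell import env, imaging gives the robot as it stands.
- The arm moves only by the tool arm_command, never from a script. Its argument "commands" is a list that holds one entry, the list of rows, each a list of 7 numbers: the shift along the tool's x, y, z in m, then the turn, a rotation vector about the tool's x, y, z in rad, then the closure, from -1 (fully open) to 1 (shut), so that 0 is half open. In form: [[[x, y, z, ax, ay, az, fingers], ...]]. A call has 1 to 8 rows; each row shifts and turns the commanded pose from where the row before left it, along the tool's axes as they then stand; what a row does not reach is not made up. A row lasts 1/10 s, in which the tool goes at most 50 mm and 8.59 degrees, less where a joint would pass 70% of its speed; a pose out of reach is approached as far as the arm can. A call with a gripper value outside its range is refused whole. The fingers move at their own pace and stop on an object; "squeeze" is the grip in N (left out, the last holds). Time passes only in rows, so rows that do not move let the fingers close. It gives the time, the measured TCP pose, the force, the opening and the grip force at its end, in the units of the state.
- env.observe(): the state, without advancing time (a new reading comes with each control period).
- imaging.get_image(name): name is "scene" or "side" or "wrist"; returns (picture, depth): 480x640x3 uint8, blue, green, red; 480x640 float32, m along the optical axis (not along the pixel's ray), 0 where there is no reading.
- imaging.calibration(name): a dict with "fx", "fy", "cx", "cy" (pixels), "R" (3x3) and "t" (3): a world point X has camera coordinates R X + t. Camera axes: x right, y down, z forward; pixel columns grow to the right and rows downward; lengths in m; the calibration is good to about 2 mm. A picture is of the moment at which its call begins: read the wrist's pose just before it. calibration takes no time and is no camera call; for the wrist camera it gives the pose at the moment of the call.
- env.hand_in(): hands the job in; it is judged then, once.
The state is a dict: "time_s": time; "qpos": joint angles; "joint_vel": joint speeds; "joint_efforts": joint torques, N m; "ee_pos": TCP position; "tcp_rot": TCP orientation; "wrist_force": force on the tool from outside, world axes, zero at the start; "moment": the same for the moment, N m; "gripper_width": opening from 0.0 (shut) to 1.0 (fully open); "grip_force": force on a finger pad.
Only numpy, scipy, OpenCV 4.12 (cv2) and the standard library are available. Lean on these libraries where they do the work, as an engineer would, in place of code of your own. Each camera call takes 0.05 s, during which the arm holds its last target. There are 200 camera calls.

## Working session

There is one attempt and no reset: what is moved stays moved. The work goes in short steps, Python scripts to look and compute and a tool call to move; the robot and the scene stay as the last step left them, time stands still between calls to the robot, and variables do not carry over. Pictures are saved under pics/ and viewed, at most 10 in all, crops included, and the job is handed in when it is done.

Besides the shell and the picture viewer there is one more tool, called after "Request:" by a JSON object that holds its "method" and its "body". arm_command: Moves the arm, as the interface text tells. Its arguments: {"type":"object","properties":{"commands":{"type":"array"},"squeeze":{"type":"number"}},"required":["commands"]}

```bash
mkdir -p pics; python3 - <<'E'
from workcell import env, imaging
import cv2,numpy as np
for n in ("scene","side"):
    p,d=imaging.get_image(n); cv2.imwrite(f"pics/{n}0.png",p); np.save(f"pics/{n}0.npy",d)
s=env.observe(); print(s["time_s"],s["ee_pos"],s["tcp_rot"],s["gripper_width"])
E
```

```text
0.1 [6.74348958e-01 1.82172983e-05 2.49051379e-01] [ 0.70710015  0.70711264 -0.00071039 -0.00076247] 0.9977770099332974
```

View pics/scene0.png

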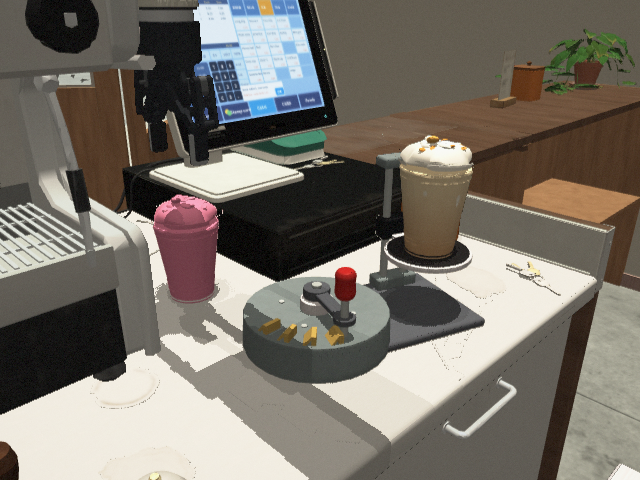

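View pics/side0.png

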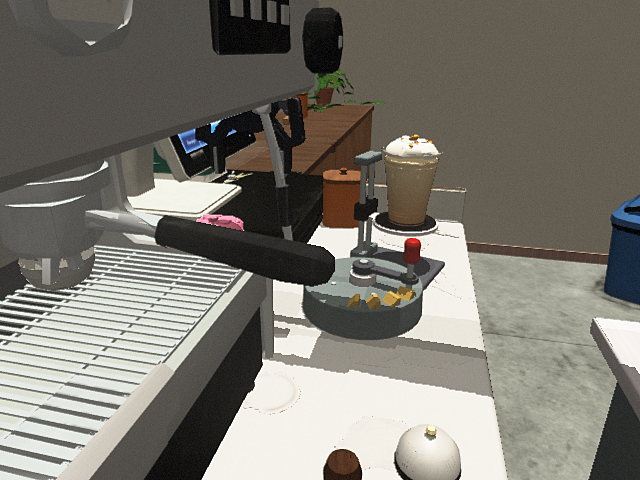

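The scene view shows one red knob at (346,283); the side view shows it at (412,250). The pale drink is at (435,200) on the platform. The pink cup at (187,245), the orange canister and the small brass-knobbed dome aren't part of the job. Next I'll measure the knob and housing and check them in a crop.

```bash
cat > h.py <<'E'
import cv2,numpy as np
from scipy.optimize import least_squares
from workcell import env, imaging
def cloud(n,d):
    c=imaging.calibration(n); v,u=np.mgrid[:480,:640]
    P=np.stack([(u-c["cx"])/c["fx"]*d,(v-c["cy"])/c["fy"]*d,d],-1)
    return (P-c["t"])@c["R"]
def red(p):
    h=cv2.cvtColor(p,cv2.COLOR_BGR2HSV); m=((h[...,0]<6)|(h[...,0]>175))&(h[...,1]>190)&(h[...,2]>70)
    k,l,s,_=cv2.connectedComponentsWithStats(m.astype(np.uint8)); return l==1+np.argmax(s[1:,4])
def circ(X,r):
    f=lambda q:np.hypot(X[:,0]-q[0],X[:,1]-q[1])-r
    return least_squares(f,X[:,:2].mean(0)+[.0,0],loss="soft_l1",f_scale=.002).x
E
python3 - <<'E'
from h import *
for n in ("scene","side"):
    p=cv2.imread(f"pics/{n}0.png"); d=np.load(f"pics/{n}0.npy"); W=cloud(n,d)
    m=red(p)&(d>0); X=W[m]; cam=-imaging.calibration(n)["R"].T@imaging.calibration(n)["t"]
    away=X.mean(0)-cam; away[2]=0; away/=np.linalg.norm(away)
    f=lambda q:np.hypot(X[:,0]-q[0],X[:,1]-q[1])-.013
    s=X[(X[:,2]>.11)&(X[:,2]<.135)]
    f=lambda q:np.hypot(s[:,0]-q[0],s[:,1]-q[1])-.013
    k=least_squares(f,(s.mean(0)+away*.01)[:2],loss="soft_l1",f_scale=.002).x
    print(n,"cam",cam.round(3),"knob",k.round(4),"z",np.percentile(X[:,2],[2,98]).round(4),m.sum(),np.argwhere(m).mean(0).round(0))
    near=(d>0)&(np.hypot(W[...,0]-k[0],W[...,1]-k[1])<.25)
    # housing side wall, facing camera
    h=W[near&(W[...,2]>.012)&(W[...,2]<.042)]
    t=W[near&(abs(W[...,2]-.05)<.004)]
    f=lambda q:np.hypot(h[:,0]-q[0],h[:,1]-q[1])-.1
    q=least_squares(f,k,loss="soft_l1",f_scale=.002); print(" axis",q.x.round(4),np.mean(abs(q.fun)<.004).round(2),"top mean",t.mean(0).round(3),"knob-axis",np.hypot(*(k-q.x)).round(4),"ang",np.arctan2(*(q.x-k)[::-1]).round(3))
    hs=cv2.cvtColor(p,cv2.COLOR_BGR2HSV)
    u=W[near&(W[...,2]>.2)]; print(" mast/drink top",u.shape)
p=cv2.imread("pics/scene0.png")[230:390,230:490]; cv2.imwrite("pics/crop.png",cv2.resize(p,None,fx=3,fy=3))
E
```

```text
scene cam [0.049 0.376 0.428] knob [ 0.4499 -0.0709] z [0.1099 0.1422] 585 [283. 345.]
 axis [ 0.5112 -0.128 ] 0.08 top mean [ 0.518 -0.08   0.05 ] knob-axis 0.0838 ang -0.75
 mast/drink top (15692, 3)
side cam [0.446 0.601 0.406] knob [ 0.4482 -0.0706] z [0.1349 0.1411] 94 [242. 413.]
 axis [ 0.5234 -0.0983] 0.8 top mean [ 0.521 -0.07   0.049] knob-axis 0.0802 ang -0.354
 mast/drink top (4476, 3)
```

View pics/crop.png

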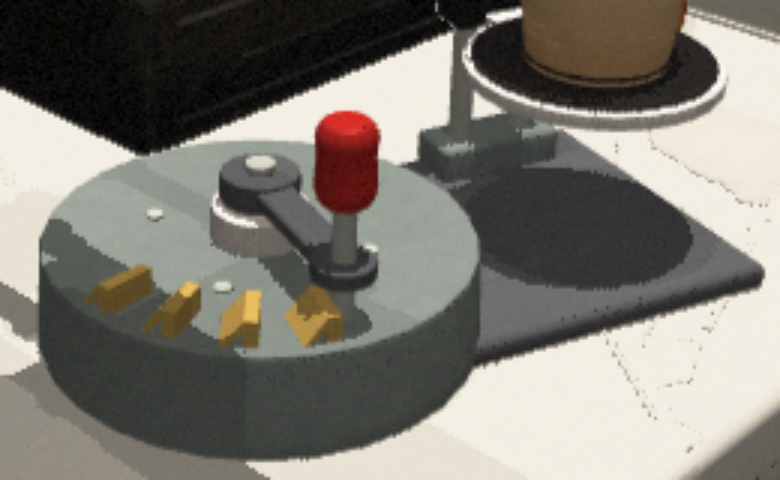

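```bash
python3 - <<'E'
from h import *
for n in ("scene","side"):
    p=cv2.imread(f"pics/{n}0.png"); d=np.load(f"pics/{n}0.npy"); W=cloud(n,d); ok=d>0
    a=np.array([.5234,-.0983]); r=np.hypot(W[...,0]-a[0],W[...,1]-a[1])
    h=W[ok&(W[...,2]>.012)&(W[...,2]<.042)&(abs(r-.1)<.025)]
    q=least_squares(lambda q:np.hypot(h[:,0]-q[0],h[:,1]-q[1])-.1,a,loss="soft_l1",f_scale=.001)
    t=ok&(abs(W[...,2]-.05)<.003)&(r<.12); 
    c,_=cv2.minEnclosingCircle((W[t][:,:2]*1000).astype(np.float32)); 
    print(n,"axis",q.x.round(4),len(h),np.mean(abs(q.fun)<.003).round(2),"encl",np.round(c,1),_)
    b=W[ok&(W[...,2]>.125)&(W[...,2]<.25)&(W[...,0]>.3)&(W[...,0]<.62)&(W[...,1]<-.17)&(W[...,1]>-.4)]
    # drink near its mid-height
    s=b[(b[:,2]>.18)&(b[:,2]<.2)]
    g=lambda q:np.hypot(s[:,0]-q[0],s[:,1]-q[1])-q[2]
    k=least_squares(g,[.46,-.27,.045],loss="soft_l1",f_scale=.001); print(" drink",k.x.round(4),len(s))
    o=W[ok&(W[...,2]>.09)&(W[...,0]>.25)&(W[...,0]<.75)&(W[...,1]>-.16)&(W[...,1]<.2)]
    H,xe,ye=np.histogram2d(o[:,0],o[:,1],bins=[np.arange(.25,.8,.05),np.arange(-.16,.21,.06)]); print(ye.round(2)); print(np.c_[xe[:-1],H].round(2))
E
```

```text
scene axis [ 0.525  -0.0992] 3399 0.93 encl [524.2 -97. ] 99.34073638916016
 drink [ 0.4817 -0.282   0.0667] 1002
[-0.16 -0.1  -0.04  0.02  0.08  0.14  0.2 ]
[[2.500e-01 0.000e+00 0.000e+00 0.000e+00 0.000e+00 0.000e+00 0.000e+00]
 [3.000e-01 0.000e+00 0.000e+00 0.000e+00 0.000e+00 0.000e+00 0.000e+00]
 [3.500e-01 0.000e+00 0.000e+00 0.000e+00 0.000e+00 0.000e+00 0.000e+00]
 [4.000e-01 0.000e+00 6.190e+02 0.000e+00 0.000e+00 0.000e+00 0.000e+00]
 [4.500e-01 0.000e+00 1.200e+02 0.000e+00 0.000e+00 0.000e+00 0.000e+00]
 [5.000e-01 0.000e+00 0.000e+00 0.000e+00 0.000e+00 0.000e+00 3.256e+03]
 [5.500e-01 0.000e+00 0.000e+00 3.700e+01 0.000e+00 3.009e+03 4.638e+03]
 [6.000e-01 0.000e+00 0.000e+00 5.117e+03 4.830e+02 3.766e+03 4.330e+03]
 [6.500e-01 2.500e+01 2.000e+00 1.002e+03 1.077e+03 7.500e+02 6.010e+02]
 [7.000e-01 7.000e+00 1.150e+03 2.879e+03 0.000e+00 7.230e+02 5.500e+02]]
side axis [ 0.5232 -0.0979] 2120 0.99 encl [522.9 -95.9] 98.94600677490234
 drink [ 0.4708 -0.2889  0.0704] 621
[-0.16 -0.1  -0.04  0.02  0.08  0.14  0.2 ]
[[2.500e-01 0.000e+00 0.000e+00 0.000e+00 0.000e+00 0.000e+00 0.000e+00]
 [3.000e-01 0.000e+00 0.000e+00 0.000e+00 0.000e+00 0.000e+00 0.000e+00]
 [3.500e-01 0.000e+00 0.000e+00 0.000e+00 0.000e+00 0.000e+00 0.000e+00]
 [4.000e-01 0.000e+00 2.760e+02 0.000e+00 0.000e+00 0.000e+00 0.000e+00]
 [4.500e-01 0.000e+00 1.800e+02 0.000e+00 0.000e+00 0.000e+00 0.000e+00]
 [5.000e-01 0.000e+00 0.000e+00 0.000e+00 0.000e+00 0.000e+00 1.989e+03]
 [5.500e-01 0.000e+00 0.000e+00 2.300e+01 0.000e+00 1.410e+02 2.600e+03]
 [6.000e-01 0.000e+00 0.000e+00 1.477e+03 0.000e+00 4.720e+02 1.565e+03]
 [6.500e-01 2.800e+01 0.000e+00 5.850e+02 2.900e+01 4.170e+02 1.102e+03]
 [7.000e-01 4.500e+01 2.230e+02 1.043e+03 1.000e+00 5.900e+02 1.065e+03]]
```

Request:
{"method": "arm_command", "body": {"commands": [[[-0.01,-0.0325,0,0,0,0,-1],[-0.01,-0.0325,0,0,0,0,-1],[-0.01,-0.0325,0,0,0,0,-1],[-0.01,-0.0325,0,0,0,0,-1],[-0.01,-0.0325,0,0,0,0,-1],[-0.01,-0.0325,0.01,0,0,0,-1],[-0.011,-0.03,0.02,0,0,0,-1],[0,0,0,0,0,0,-1]]], "squeeze": 50}}

```text
time_s: 0.9
ee_pos: [0.4435, -0.0709, 0.2158]
tcp_rot: [0.708, 0.707, -0.003, -0.004]
wrist_force: [-0.8, -0.2, -0.8]
gripper_width: 1.001
grip_force: 0.0
```

```bash
python3 - <<'E'
from h import *
s=env.observe(); print(s["ee_pos"].round(4),s["tcp_rot"].round(4),s["wrist_force"].round(1))
p,d=imaging.get_image("wrist"); cv2.imwrite("pics/w1.png",p); W=cloud("wrist",d)
try:
    m=red(p)&(d>0); X=W[m]; print(m.sum(),X.mean(0).round(4),X.min(0).round(4),X.max(0).round(4))
except Exception as e: print(e)
E
```

```text
[ 0.4435 -0.0709  0.2158] [ 0.7076  0.7066 -0.0029 -0.0039] [-0.8 -0.2 -0.8]
1513 [ 0.4523 -0.0683  0.1419] [ 0.4412 -0.0802  0.1218] [ 0.464  -0.0579  0.145 ]
```

View pics/w1.png

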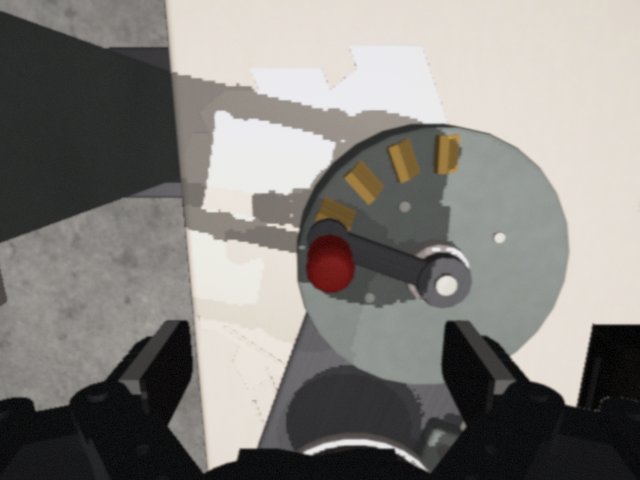

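The knob is at (330,263) in the wrist view, between the open fingers. The crank hub is at (445,285), and the drink's platform is clear at the bottom. Going down to it.

Request:
{"method": "arm_command", "body": {"commands": [[[0.0015,0.0065,0.02,0,0,0,-1],[0,0,0.025,0,0,0,-1],[0,0,0.025,0,0,0,-1],[0,0,0.0165,0,0,0,-1],[0,0,0.01,0,0,0,-1],[0,0,0,0,0,0,-1],[0,0,0,0,0,0,-1]]]}}

```text
time_s: 1.65
ee_pos: [0.4576, -0.0695, 0.1246]
tcp_rot: [0.707, 0.707, 0.0, 0.0]
wrist_force: [-0.1, -0.1, 0.2]
gripper_width: 0.998
grip_force: 0.0
```

Request:
{"method": "arm_command", "body": {"commands": [[[0,0,0,0,0,0,0],[0,0,0,0,0,0,0.2],[0,0,0,0,0,0,0.3],[0,0,0,0,0,0,0.4],[0,0,0,0,0,0,0.5],[0,0,0,0,0,0,0.6],[0,0,0,0,0,0,0.8],[0,0,0,0,0,0,1]]]}}

```text
time_s: 2.45
ee_pos: [0.4504, -0.0692, 0.1234]
tcp_rot: [0.707, 0.707, -0.005, -0.005]
wrist_force: [-17.9, 0.2, 17.3]
gripper_width: 0.277
grip_force: 48.1
```

Request:
{"method": "arm_command", "body": {"commands": [[[0,-0.004,-0.001,0,0,0,1],[0,-0.003,-0.001,0,0,0,1],[0,0,0,0,0,0,1]]]}}

```text
time_s: 2.75
ee_pos: [0.4492, -0.0695, 0.1257]
tcp_rot: [0.707, 0.707, 0.0, 0.0]
wrist_force: [-0.1, 0.2, -3.1]
gripper_width: 0.286
grip_force: 49.5
```

Request:
{"method": "arm_command", "body": {"commands": [[[0,0,-0.003,0,0,0,1],[0,0,-0.003,0,0,0,1],[0,0,-0.003,0,0,0,1],[0,0,-0.003,0,0,0,1],[0,0,-0.0015,0,0,0,1],[0,0,0,0,0,0,1]]]}}

```text
time_s: 3.35
ee_pos: [0.4496, -0.0688, 0.1396]
tcp_rot: [0.707, 0.707, 0.0, -0.0]
wrist_force: [-0.2, 5.5, -3.1]
gripper_width: 0.284
grip_force: 49.5
```

```bash
python3 - <<'E'
from h import *
s=env.observe(); print(s["ee_pos"].round(4),s["wrist_force"].round(1))
p,d=imaging.get_image("side"); cv2.imwrite("pics/s2.png",cv2.resize(p[130:350,260:500],None,fx=2.5,fy=2.5))
a=np.array([.524,-.0985]); k=s["ee_pos"][:2]-a; th=np.arctan2(k[1],k[0]); print(np.hypot(*k),th)
for i in range(0,65,8):
    q=a+.0801*np.array([np.cos(th-i*.025),np.sin(th-i*.025)]); print(i,q.round(4), end=" ")
    q2=a+.0801*np.array([np.cos(th-(i+8)*.025),np.sin(th-(i+8)*.025)]); print("per-row tool x,y",((q2-q)[::-1]/8*1000).round(2))
E
```

```text
[ 0.4496 -0.0688  0.1396] [-0.2  5.5 -3.1]
0.08015577297471434 2.761670138732662
0 [ 0.4496 -0.0688] per-row tool x,y [1.77 0.92]
8 [ 0.457  -0.0546] per-row tool x,y [1.55 1.26]
16 [ 0.4671 -0.0422] per-row tool x,y [1.27 1.54]
24 [ 0.4794 -0.032 ] per-row tool x,y [0.94 1.76]
32 [ 0.4935 -0.0244] per-row tool x,y [0.57 1.92]
40 [ 0.5088 -0.0199] per-row tool x,y [0.18 1.99]
48 [ 0.5247 -0.0184] per-row tool x,y [-0.22  1.99]
56 [ 0.5406 -0.0201] per-row tool x,y [-0.61  1.9 ]
64 [ 0.5559 -0.025 ] per-row tool x,y [-0.97  1.75]
```

View pics/s2.png

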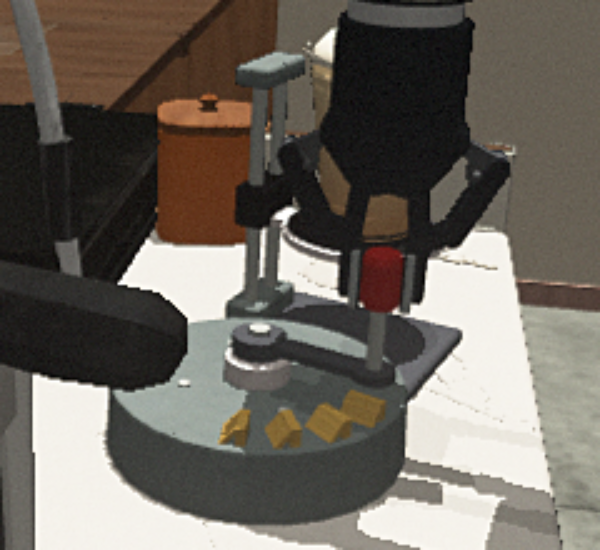

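The crop shows the knob gripped and raised, at (380,280), with the rod standing out below it. The load pulls 5.5 N in +y, so the pawl is clear. I'll lower along the arc.

Request:
{"method": "arm_command", "body": {"commands": [[[0.0018,0.0008,0,0,0,0,1],[0.0018,0.0008,0,0,0,0,1],[0.0018,0.0009,0,0,0,0,1],[0.0018,0.0009,0,0,0,0,1],[0.0018,0.0009,0,0,0,0,1],[0.0017,0.001,0,0,0,0,1],[0.0017,0.001,0,0,0,0,1],[0.0017,0.0011,0,0,0,0,1]]]}}

```text
time_s: 4.2
ee_pos: [0.4566, -0.0549, 0.139]
tcp_rot: [0.707, 0.707, -0.0, -0.001]
wrist_force: [-1.4, 5.9, -3.7]
gripper_width: 0.28
grip_force: 49.5
```

Request:
{"method": "arm_command", "body": {"commands": [[[0.0016,0.0011,0,0,0,0,1],[0.0016,0.0012,0,0,0,0,1],[0.0016,0.0012,0,0,0,0,1],[0.0016,0.0012,0,0,0,0,1],[0.0015,0.0013,0,0,0,0,1],[0.0015,0.0013,0,0,0,0,1],[0.0015,0.0014,0,0,0,0,1],[0.0014,0.0014,0,0,0,0,1]]]}}

```text
time_s: 5.0
ee_pos: [0.4666, -0.0423, 0.139]
tcp_rot: [0.707, 0.707, 0.0, -0.001]
wrist_force: [-1.8, 7.4, -3.6]
gripper_width: 0.282
grip_force: 49.5
```

Request:
{"method": "arm_command", "body": {"commands": [[[0.0016,0.0012,0,0,0,0,1],[0.0016,0.0013,0,0,0,0,1],[0.0015,0.0013,0,0,0,0,1],[0.0014,0.0014,0,0,0,0,1],[0.0013,0.0015,0,0,0,0,1],[0.0012,0.0016,0,0,0,0,1],[0.0012,0.0016,0,0,0,0,1],[0.0011,0.0017,0,0,0,0,1]]]}}

```text
time_s: 5.8
ee_pos: [0.4791, -0.0315, 0.1394]
tcp_rot: [0.707, 0.707, 0.001, -0.0]
wrist_force: [0.4, 6.2, -2.9]
gripper_width: 0.279
grip_force: 49.5
```

Request:
{"method": "arm_command", "body": {"commands": [[[0.0012,0.0016,0,0,0,0,1],[0.0011,0.0017,0,0,0,0,1],[0.001,0.0017,0,0,0,0,1],[0.001,0.0018,0,0,0,0,1],[0.0009,0.0018,0,0,0,0,1],[0.0009,0.0018,0,0,0,0,1],[0.0008,0.0018,0,0,0,0,1],[0.0007,0.0019,0,0,0,0,1]]]}}

```text
time_s: 6.6
ee_pos: [0.4938, -0.0236, 0.1396]
tcp_rot: [0.707, 0.707, 0.001, 0.0]
wrist_force: [1.2, 7.5, -2.9]
gripper_width: 0.278
grip_force: 49.5
```

Request:
{"method": "arm_command", "body": {"commands": [[[0.0009,0.0019,0,0,0,0,1],[0.0009,0.0019,0,0,0,0,1],[0.0008,0.0019,0,0,0,0,1],[0.0007,0.0019,0,0,0,0,1],[0.0006,0.0019,0,0,0,0,1],[0.0005,0.002,0,0,0,0,1],[0.0004,0.002,0,0,0,0,1],[0.0004,0.002,0,0,0,0,1]]]}}

```text
time_s: 7.4
ee_pos: [0.5103, -0.0187, 0.1401]
tcp_rot: [0.707, 0.707, 0.002, 0.001]
wrist_force: [2.7, 6.5, -3.0]
gripper_width: 0.279
grip_force: 49.5
```

Request:
{"method": "arm_command", "body": {"commands": [[[0.0004,0.002,0,0,0,0,1],[0.0003,0.002,0,0,0,0,1],[0.0003,0.002,0,0,0,0,1],[0.0002,0.002,0,0,0,0,1],[0.0001,0.002,0,0,0,0,1],[0.0001,0.002,0,0,0,0,1],[0,0.002,0,0,0,0,1],[0,0.002,0,0,0,0,1]]]}}

```text
time_s: 8.2
ee_pos: [0.527, -0.0175, 0.1404]
tcp_rot: [0.707, 0.707, 0.002, 0.002]
wrist_force: [4.1, 5.7, -3.6]
gripper_width: 0.282
grip_force: 49.5
```

Request:
{"method": "arm_command", "body": {"commands": [[[0,0.002,0.0002,0,0,0,1],[-0.0002,0.002,0.0002,0,0,0,1],[-0.0003,0.002,0.0002,0,0,0,1],[-0.0004,0.002,0,0,0,0,1],[-0.0004,0.0019,0,0,0,0,1],[-0.0005,0.0019,0,0,0,0,1],[-0.0005,0.0019,0,0,0,0,1],[-0.0006,0.0019,0,0,0,0,1]]]}}

```text
time_s: 9.0
ee_pos: [0.5434, -0.0201, 0.1402]
tcp_rot: [0.707, 0.707, 0.003, 0.002]
wrist_force: [5.1, 8.3, -3.8]
gripper_width: 0.281
grip_force: 49.6
```

Request:
{"method": "arm_command", "body": {"commands": [[[-0.0006,0.0018,0,0,0,0,1],[-0.0007,0.0018,0,0,0,0,1],[-0.0007,0.0018,0,0,0,0,1],[-0.0008,0.0018,0,0,0,0,1],[-0.0008,0.0015,0,0,0,0,1],[0,0,0,0,0,0,1]]]}}

```text
time_s: 9.6
ee_pos: [0.5452, -0.0209, 0.1367]
tcp_rot: [0.707, 0.707, -0.001, -0.005]
wrist_force: [-6.8, 15.2, -2.3]
gripper_width: 0.281
grip_force: 49.8
```

```bash
python3 - <<'E'
from h import *
p,d=imaging.get_image("scene"); cv2.imwrite("pics/sc3.png",p); W=cloud("scene",d)
d0=np.load("pics/scene0.npy"); W0=cloud("scene",d0)
for w,dd in((W0,d0),(W,d)):
    # cream top & platform top
    b=w[(dd>0)&(abs(w[...,0]-.464)<.08)&(abs(w[...,1]+.263)<.08)]
    h,e=np.histogram(b[:,2],bins=np.arange(0,.3,.005)); print(b[:,2].max().round(4),[(e[i].round(3),h[i]) for i in np.argsort(-h)[:4]])
    r=np.hypot(b[:,0]-.464,b[:,1]+.263); t=b[(r<.06)&(r>.045)]; h,e=np.histogram(t[:,2],bins=np.arange(0,.13,.002)); print([(e[i].round(3),h[i]) for i in np.argsort(-h)[:4]])
E
```

```text
0.2685 [(np.float64(0.01), np.int64(3719)), (np.float64(0.1), np.int64(1542)), (np.float64(0.0), np.int64(799)), (np.float64(0.22), np.int64(396))]
[(np.float64(0.012), np.int64(636)), (np.float64(0.102), np.int64(409)), (np.float64(0.01), np.int64(406)), (np.float64(0.104), np.int64(327))]
0.2222 [(np.float64(0.01), np.int64(1249)), (np.float64(0.025), np.int64(977)), (np.float64(0.03), np.int64(843)), (np.float64(0.0), np.int64(776))]
[(np.float64(0.03), np.int64(414)), (np.float64(0.028), np.int64(386)), (np.float64(0.012), np.int64(281)), (np.float64(0.01), np.int64(155))]
```

View pics/sc3.png

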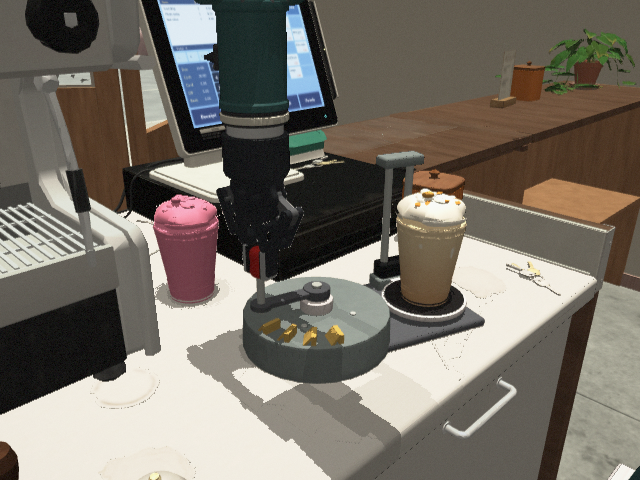

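Drink upright; platform top is at about 0.029. The crank end at (262,300) is near the last tooth at (270,325), so I'll check the tooth angles to be sure this is the stop.

```bash
python3 - <<'E'
from h import *
p=cv2.imread("pics/scene0.png"); d=np.load("pics/scene0.npy"); W=cloud("scene",d); a=np.array([.524,-.0985])
h=cv2.cvtColor(p,cv2.COLOR_BGR2HSV); m=(h[...,0]>12)&(h[...,0]<28)&(h[...,1]>130)&(d>0)&(np.hypot(W[...,0]-a[0],W[...,1]-a[1])<.11)
k,l,s,_=cv2.connectedComponentsWithStats(m.astype(np.uint8))
for i in range(1,k):
    if s[i,4]>25:
        X=W[l==i]; v=X[:,:2]-a; th=np.arctan2(v[:,1],v[:,0]); print(s[i],"th",np.percentile(th,[3,50,97]).round(3),"turned",(2.772-np.percentile(th,[3,50,97])).round(3),"r",np.hypot(*v.T).mean().round(3),"z",X[:,2].max().round(3))
s=env.observe(); print(s["ee_pos"].round(4),s["wrist_force"].round(1))
# precise platform drop: white rim points
for d in (d,imaging.get_image("scene")[1]):
    w=cloud("scene",d); r=np.hypot(w[...,0]-.464,w[...,1]+.263)
    for lo,hi in((.09,.115),(.02,.042)):
        z=w[...,2][(d>0)&(r<.058)&(r>.048)&(w[...,2]>lo)&(w[...,2]<hi)]; print(len(z),np.median(z).round(4))
E
```

```text
[259 319  21  16 188] th [1.524 1.618 1.642] turned [1.248 1.154 1.13 ] r 0.084 z 0.063
[278 324  19  19 171] th [1.87  1.963 1.991] turned [0.902 0.809 0.781] r 0.084 z 0.064
[303 327  14  19 180] th [2.17  2.277 2.35 ] turned [0.602 0.495 0.422] r 0.084 z 0.064
[325 326  19  19 243] th [2.531 2.624 2.709] turned [0.241 0.148 0.063] r 0.083 z 0.063
[ 0.5452 -0.0208  0.1367] [-7.1 15.6 -3.4]
731 0.1035
0 nan
0 nan
747 0.0297
  return _methods._mean(a, axis=axis, dtype=dtype,
  ret = ret.dtype.type(ret / rcount)
```

No tooth lies past 1.25 rad, and the crank has turned about 1.47, so this is the stop (platform drop ≈ 74 mm). I'll take out the sideways force and push gently against the stop to confirm it.

Request:
{"method": "arm_command", "body": {"commands": [[[0.002,0.001,-0.0005,0,0,0,1],[0.002,0.001,-0.0005,0,0,0,1],[0,0.001,0,0,0,0,1],[0,0,0,0,0,0,1]]]}}

```text
time_s: 10.1
ee_pos: [0.5456, -0.02, 0.1366]
tcp_rot: [0.707, 0.707, -0.005, -0.005]
wrist_force: [-12.4, 3.8, -3.1]
gripper_width: 0.277
grip_force: 50.0
```

It holds firm. Now I'll ease the push, lower the pawl and release.

Request:
{"method": "arm_command", "body": {"commands": [[[0,-0.002,0.002,0,0,0,1],[0,-0.001,0.003,0,0,0,1],[0,0,0.003,0,0,0,1],[0,0,0.003,0,0,0,1],[0,0,0.002,0,0,0,1],[0,0,0,0,0,0,1],[0,0,0,0,0,0,1]]]}}

```text
time_s: 10.8
ee_pos: [0.5452, -0.02, 0.1249]
tcp_rot: [0.707, 0.707, -0.003, -0.003]
wrist_force: [-7.1, 4.0, -2.5]
gripper_width: 0.28
grip_force: 49.8
```

Request:
{"method": "arm_command", "body": {"commands": [[[0,-0.002,0.001,0,0,0,1],[0,0,0,0,0,0,0.3],[0,0,0,0,0,0,0],[0,0,0,0,0,0,-0.5],[0,0,0,0,0,0,-1],[0,0,0,0,0,0,-1],[0,0,0,0,0,0,-1],[0,0,0,0,0,0,-1]]]}}

```text
time_s: 11.6
ee_pos: [0.5465, -0.0206, 0.1257]
tcp_rot: [0.707, 0.707, -0.0, 0.0]
wrist_force: [-0.5, -0.2, 0.2]
gripper_width: 1.001
grip_force: 0.0
```

Request:
{"method": "arm_command", "body": {"commands": [[[0,0,-0.01,0,0,0,-1],[0,0,-0.02,0,0,0,-1],[0,0,-0.025,0,0,0,-1],[0,0,-0.025,0,0,0,-1],[0,0,-0.025,0,0,0,-1],[0,0,-0.01,0,0,0,-1],[0,0,0,0,0,0,-1]]]}}

```text
time_s: 12.3
ee_pos: [0.5478, -0.0206, 0.2432]
tcp_rot: [0.707, 0.707, 0.001, 0.002]
wrist_force: [0.3, 1.0, -0.6]
gripper_width: 1.002
grip_force: 0.0
```

```bash
python3 - <<'E'
from h import *
s=env.observe(); print(s["time_s"],s["ee_pos"].round(4),s["wrist_force"].round(1))
p,d=imaging.get_image("scene"); cv2.imwrite("pics/sc4.png",p); w=cloud("scene",d)
m=red(p)&(d>0); X=w[m]; print("knob",m.sum(),X.mean(0).round(4),X[:,2].max().round(4))
r=np.hypot(w[...,0]-.464,w[...,1]+.263)
z=w[...,2][(d>0)&(r<.058)&(r>.048)&(w[...,2]>.02)&(w[...,2]<.042)]; print(len(z),np.median(z).round(4))
E
```

```text
12.3 [ 0.5478 -0.0206  0.2432] [ 0.3  1.  -0.6]
knob 525 [ 0.5378 -0.0151  0.1283] 0.1429
758 0.0297
```

View pics/sc4.png

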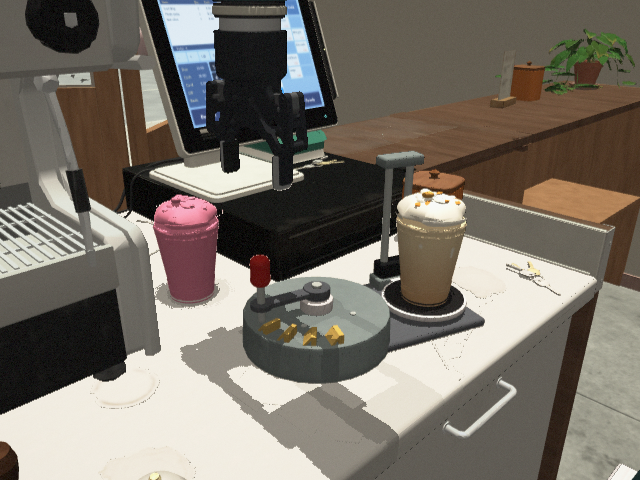

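The knob at (260,272) is down and free. Its top is back at about 0.142, as it was at the start. The drink is upright at (430,250) on the lowered platform, and the gripper is clear.

```bash
python3 -c "
from workcell import env
print(env.hand_in())"
```

```text
the job is handed in; nothing more can be done
None
```

The platform is down against its stop (about 74 of the 75 mm measured) after roughly 6 s of lowering; the drink is upright on it, the pawl has dropped, the gripper is clear, and the job is handed in.

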